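# Lift the red-lidded dish onto the balance with the dish lifter

## Task

Pick up the dish lifter by its black handle, slide its blade under the red-lidded dish on the rack, and carry the dish level on the blade over to the balance. Set it down centred on the balance's two raised bars, draw the blade out, stand the lifter back flat on the open bench and let go. Do not touch the dishes with the gripper and leave the yellow-lidded dish where it is.

Things in the scene. Friction and masses are not known exactly. Their poses are not given: they have to be found in the camera images.
- lifter_grip (a point): Dish lifter, 0.2 kg, flat on the bench: dark steel blade plate 140 x 38 x 3 mm, with an upright black handle 18 wide (y), 36 long (x), 15 to 73 above the plate's underside, on a steel foot 44 x 22. Point: on the handle's axis, 50 above the underside. x runs along the blade to its tip, 105 ahead of the point (the plate ends 35 behind it), y across, z up. Pinch from above across y.
- red_dish_center (a point): Dish with RED lid, 100 mm across, 15 high, about 70 g. Point: its centre, half-way up. It starts in one of two bays (120 apart) of a fixed rack, lying across two rails 28 high, 10 wide, 104 long, centred under it; its x axis then points along the rails away from the robot. Below it, between the rails, is a gap 62 wide, 28 high, open to -x; a 5 high bar closes the bench level 52 past the centre.
- yellow_dish_center (a point): Dish of the same size and shape with a YELLOW lid, in the rack's other bay. Point: its centre, half-way up. It stays there.
- balance_rest (a point): Point mid-way between the fixed white balance's two raised bars, level with their tops, 80 mm above the bench: the dish's underside goes here, centred. Bars run along x (away from the robot), 104 long, 10 wide; gap between them 62 wide, 30 high, open at both ends. Casing below 170 wide, 50 high from -65 to +65 along x; its 30 high front panel reaches 123 before the point (-x).
Not all that is in view belongs to the job. Of the things shaped like the part that bears lifter_grip, the dark steel one is meant.

How it is judged:
By the outcome, as a careful person would: the job done as asked, in the order asked, and still so for the second after the job is handed in, with the robot touching nothing.
It also fails if it takes over 62 s, if anything falls off the work surface, if the arm or the gripper's body presses on something with over 40 N, if the wrist force passes 120 N, or if a joint passes its speed limit or range.

## Robot

A 6-joint arm with a two-finger parallel gripper is mounted at the origin on the work surface. World frame = base frame: x ahead of the robot, y to its left, z up, the work surface at z = 0. Lengths are in m, angles in rad, forces in N, time in s.
With the tool pointing down it reaches from about 0.325 to 0.9 m from the base axis. Payload 6.1 kg.
Tool frame: the origin (TCP) lies at the very end of the fingers, on their centre line; the grasp point (between the pads) lies 19 mm behind it; x points along the fingers, z is the direction in which the jaws open and shut, and the axes are right-handed (so a half turn about x gives the same grasp; the last joint's range is limited). The gripper opens to 85 mm and grips with 20 to 120 N. Pads are 22 mm wide; open, the fingers measure 114 mm over their backs; the gripper's body (76 mm by 85 mm) begins 54 mm behind the grasp point. The pads swing forward as they close: fully open they stand 13 mm farther back than shut.
Start: joints at [-1.383, 0.22, 1.526, -0, 1.395, -0.126], TCP at [0.193, -0.594, 0.231] pointing down, gripper open.
Joint ranges: [-2.98, 2.98], [-0.91, 2.08], [0.09, 2.57], [-1.24, 4.39], [0.2, 2.65], [-2.68, 2.68]. Speed limits (rad/s): [2.57, 2.57, 3.01, 3.14, 3.14, 3.14].

## Interface

Orientations are given as a rotation vector (axis times angle).
In Python, from plant import observe, snapshot, get_calibration, close_job, recognise, cut_out, pinpoint gives the robot as it stands. The module is installed in compiled form; this text tells all that it offers.
- The arm moves only by the tool servo_tool, never from a script. Its argument "commands" is a list that holds one entry, the list of rows, each a list of 6 numbers: the shift along the world's x, y, z in m, then the turn, a rotation vector about the world's x, y, z in rad. In form: [[[dx, dy, dz, wx, wy, wz], ...]]. A call has 1 to 8 rows; each row shifts and turns the commanded pose from where the row before left it; what a row does not reach is not made up. A row lasts 1/8 s, in which the tool goes at most 62.5 mm and 10.7 degrees, less where a joint would pass 70% of its speed; a pose out of reach is approached as far as the arm can. A call with a gripper value outside its range is refused whole. "claw" is the finger opening in m, from 0 to 0.0854, set as the call begins (left out, the last holds). The fingers move at their own pace and stop on an object; "grip_force" is the grip in N (left out, the last holds). Time passes only in rows, so rows that do not move let the fingers close. It gives the time, the measured TCP pose, the force and the opening at its end, in the units of the state.
- observe(): the state, without advancing time (a new reading comes with each control period).
- snapshot(name): name is "scene" or "side" or "wrist"; returns the picture (480x640x3 uint8, red, green, blue); there is no depth.
- get_calibration(name): a dict with "camera_matrix" (3x3 intrinsics, pixels), "rvec" (rotation vector, rad) and "tvec" (3), from world to camera coordinates, as OpenCV has them. Camera axes: x right, y down, z forward; pixel columns grow to the right and rows downward; lengths in m; the calibration is good to about 2 mm. A picture is of the moment at which its call begins: read the wrist's pose just before it. get_calibration takes no time and is no camera call; for the wrist camera it gives the pose at the moment of the call.
- close_job(): hands the job in, once; it reports no verdict.
Trained networks look in the newest picture that a camera, given by its name, has taken for a name from the list of things; names that differ only in an ending like _2 or _b are one class to them, and where a whole thing is asked for, a point or a joint stands for the part that bears it (a point fixed in the world has none). Each returns a list of dicts, best first, with "confidence" (0 to 1); they miss things now and then, are a little off and sometimes report something else, mostly with a low value. They report only what shows in the picture. A call takes as long as a camera call. They do not tell look-alikes from the thing itself.
- recognise(target, camera): "at" ([x, y, z] in m, in world coordinates, good to about 4 mm: the middle of the surface that is visible of it).
- cut_out(target, camera): "region" (480x640 bool, what is visible of it).
- pinpoint(target, camera): "at" ([x, y, z] in m, in world coordinates, good to about 4 mm: a listed point, or the origin of a listed thing).
The state is a dict: "time_s": time; "q": joint angles; "qvel": joint speeds; "tau": joint torques, N m; "ee_pos": TCP position; "eef_rot": TCP orientation; "wrist_force": force on the tool from outside, world axes, zero at the start; "moment": the same for the moment, N m; "opening": finger opening in m.
Only numpy, scipy, OpenCV 4.12 (cv2) and the standard library are available. Lean on these libraries where they do the work, as an engineer would, in place of code of your own. Each camera call takes 0.05 s, during which the arm holds its last target.

## Working session

There is one attempt and no reset: what is moved stays moved. The work goes in short steps, Python scripts to look and compute and a tool call to move; the robot and the scene stay as the last step left them, time stands still between calls to the robot, and variables do not carry over. Pictures are saved under pics/ and viewed, and the job is handed in when it is done.

Besides the shell and the picture viewer there is one more tool, called after "Request:" in YAML: its name, and indented under it one key for each argument. servo_tool: Moves the arm, as the interface text tells. Its arguments: {"type":"object","properties":{"commands":{"type":"array","items":{"type":"array","items":{"type":"array","items":{"type":"number"}}}},"claw":{"type":"number"},"grip_force":{"type":"number"}},"required":["commands"]}

```bash
mkdir -p pics; python3 - <<'E'
from plant import *
import cv2
s=observe();print({k:s[k] for k in('time_s','ee_pos','eef_rot','opening','wrist_force')})
for c in('scene','side'):
    im=snapshot(c);cv2.imwrite(f'pics/{c}0.png',im[:,:,::-1])
    for t in('lifter_grip','red_dish_center','yellow_dish_center','balance_rest'):
        print(c,t,[( [round(float(v),4) for v in d['at']],round(d['confidence'],2)) for d in pinpoint(t,c)])
print(observe()['time_s'])
E
```

```text
{'time_s': 0.0, 'ee_pos': array([ 0.19280134, -0.59386105,  0.23017798]), 'eef_rot': array([ 0.9763089 ,  1.34297732, -0.97407196]), 'opening': 0.0856544834737667, 'wrist_force': array([-0.75278213,  0.6662424 , -0.44784745])}
scene lifter_grip [([0.2388, -0.2273, 0.055], 0.98), ([0.4388, -0.0189, 0.046], 0.73)]
scene red_dish_center [([0.6353, 0.1466, 0.0372], 0.64)]
scene yellow_dish_center [([0.6168, 0.2615, 0.0346], 0.89)]
scene balance_rest [([0.6042, -0.2744, 0.0781], 0.57)]
side lifter_grip [([0.2421, -0.223, 0.048], 0.83), ([0.4394, -0.0204, 0.049], 0.6)]
side red_dish_center [([0.6304, 0.1406, 0.0349], 0.97)]
side yellow_dish_center [([0.6131, 0.2594, 0.0331], 0.73), ([0.6322, 0.1415, 0.038], 0.72)]
side balance_rest [([0.609, -0.2729, 0.0754], 0.91)]
0.5
```

View pics/scene0.png

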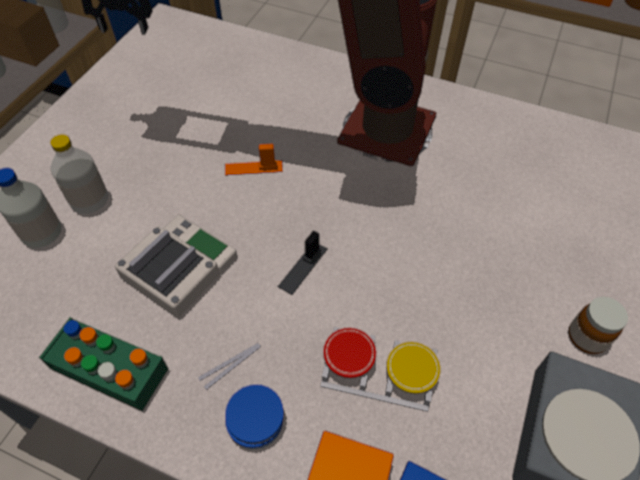

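View pics/side0.png

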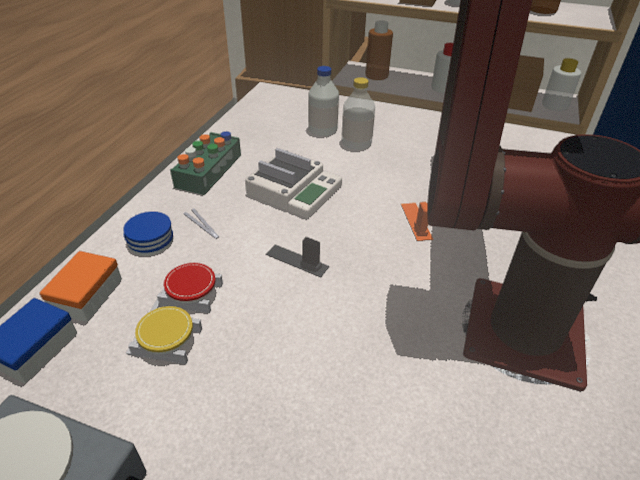

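```bash
cat > h.py <<'E'
import numpy as np, cv2
from plant import *
def ray(c,px,z,cal=None):
    cal=cal or get_calibration(c)
    K=np.array(cal['camera_matrix'],float);R=cv2.Rodrigues(np.array(cal['rvec'],float))[0];t=np.array(cal['tvec'],float).reshape(3)
    p=np.atleast_2d(np.array(px,float)); d=np.c_[p,np.ones(len(p))]@np.linalg.inv(K).T@R
    o=-R.T@t
    return o+d*((z-o[2])/d[:,2])[:,None]
def proj(c,P,cal=None):
    cal=cal or get_calibration(c)
    return cv2.projectPoints(np.atleast_2d(np.array(P,float)),np.array(cal['rvec'],float),np.array(cal['tvec'],float),np.array(cal['camera_matrix'],float),None)[0].reshape(-1,2)
E
python3 - <<'E'
from h import *
im=cv2.imread('pics/scene0.png');im2=cv2.imread('pics/side0.png')
def crop(im,x,y,w,h,k):return cv2.resize(im[y:y+h,x:x+w],None,fx=k,fy=k,interpolation=cv2.INTER_CUBIC)
a=crop(im,100,210,140,105,4);b=crop(im2,235,135,120,90,4)
cv2.imwrite('pics/c1.png',a);cv2.imwrite('pics/c2.png',b)
cv2.imwrite('pics/c3.png',crop(im,260,220,90,80,6));
for c in('scene','side'):
    snapshot(c)
    for d in cut_out('lifter_grip',c):
        m=d['region'];ys,xs=np.nonzero(m);print(c,d['confidence'],xs.mean(),ys.mean(),len(xs),xs.min(),xs.max(),ys.min(),ys.max())
E
```

```text
scene 0.8 256.7583682008368 163.05439330543933 956 225 282 144 175
scene 0.77 303.2719594594595 263.41385135135135 1184 278 326 230 294
side 0.92 301.03890362511055 256.2404951370469 1131 266 327 237 275
side 0.9 417.1969696969697 219.22865013774106 726 402 431 202 240
```

View pics/c1.png

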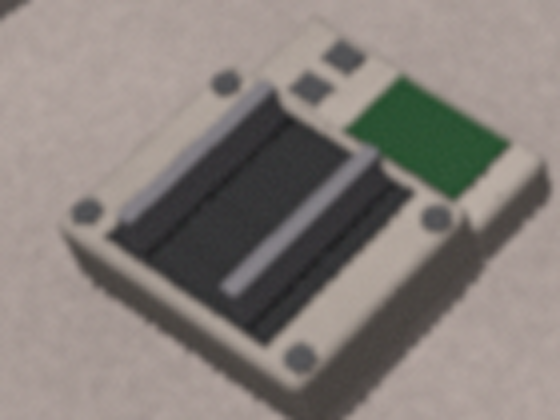

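View pics/c3.png

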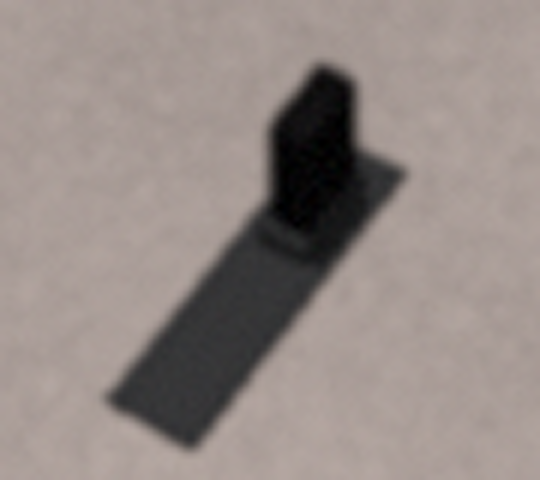

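View pics/c2.png

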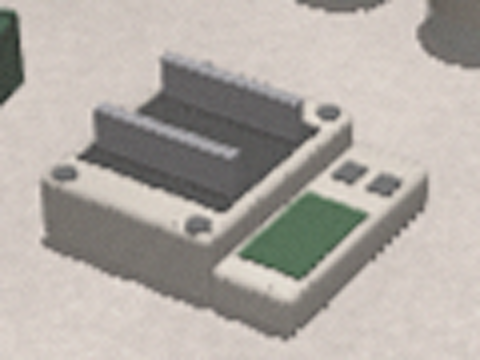

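```bash
python3 - <<'E'
from h import *
P=ray('scene',[[278,286.7],[292.2,294.8],[327.5,248.8]],.003);print(P.round(4))
tip=(P[0]+P[1])/2;d=P[1]-P[2];L=np.hypot(*d[:2]);yaw=np.arctan2(d[1],d[0]);print(L,yaw, np.hypot(*(P[0]-P[1])[:2]))
print('grip',tip-105e-3*d/L)
s=np.array([[126,215],[268,88],[230,290],[372,155]])/4+[100,210]
B=ray('scene',s,.08);print(B.round(4))
s=np.array([[165,57],[298,104],[97,110],[238,155]])/4+[235,135]
C=ray('side',s,.08);print(C.round(4))
for Q in(B,C):
  print(Q.mean(0),[np.arctan2(*(Q[i]-Q[i+1])[[1,0]]) for i in(0,2)],[np.hypot(*(Q[i]-Q[i+1])[:2]) for i in(0,2)])
for c in('scene','side'):
  snapshot(c)
  for t,z in(('red_dish_center',.043),('yellow_dish_center',.043)):
    for d in cut_out(t,c):
        m=d['region'];ys,xs=np.nonzero(m);print(c,t,round(d['confidence'],2),len(xs),ray(c,[[xs.mean(),ys.mean()]],.038)[0].round(4))
E
```

```text
[[ 0.5432 -0.0525  0.003 ]
 [ 0.5492 -0.0172  0.003 ]
 [ 0.4138  0.0054  0.003 ]]
0.13728376103559173 -0.16531486157530376 0.03581908347752293
grip [ 0.44262571 -0.01755341  0.003     ]
[[ 0.6498 -0.3178  0.08  ]
 [ 0.5552 -0.2952  0.08  ]
 [ 0.6665 -0.2471  0.08  ]
 [ 0.5705 -0.2247  0.08  ]]
[[ 0.6454 -0.3136  0.08  ]
 [ 0.5457 -0.2917  0.08  ]
 [ 0.6593 -0.2405  0.08  ]
 [ 0.5591 -0.2254  0.08  ]]
[ 0.61048513 -0.27116764  0.08      ] [np.float64(-0.23448392722907616), np.float64(-0.2292809772688193)] [np.float64(0.09725144931985023), np.float64(0.09858990392825272)]
[ 0.6023772  -0.26781667  0.08      ] [np.float64(-0.21629944815915406), np.float64(-0.14983116911842911)] [np.float64(0.10210509000105014), np.float64(0.10131185132643049)]
scene red_dish_center 0.9 2210 [0.6377 0.1421 0.038 ]
scene yellow_dish_center 0.72 2245 [0.6185 0.2604 0.038 ]
side red_dish_center 0.64 1644 [0.6334 0.1457 0.038 ]
side yellow_dish_center 0.68 2141 [0.6148 0.264  0.038 ]
```

```bash
cat >> h.py <<'E'
from scipy.spatial.transform import Rotation as Ro
def target(p,yaw):
    "world turn needed to make jaw axis along lifter y at yaw, tool down, and shift"
    s=observe();R=Ro.from_rotvec(s['eef_rot'])
    best=None
    for sg in(1,-1):
        x=np.array([0,0,-1.]);z=sg*np.array([-np.sin(yaw),np.cos(yaw),0]);y=np.cross(z,x)
        T=Ro.from_matrix(np.c_[x,y,z]);w=(T*R.inv()).as_rotvec()
        if best is None or np.linalg.norm(w)<np.linalg.norm(best):best=w
    print('t',round(s['time_s'],2),'pos',s['ee_pos'].round(4),'shift',(np.array(p)-s['ee_pos']).round(4),'turn',best.round(4),'open',round(s['opening'],4),'F',s['wrist_force'].round(1),'q',s['q'].round(2))
E
python3 -c "
from h import *
target([.40,-.018,.22],-.165)"
```

```text
t 1.0 pos [ 0.1929 -0.5945  0.2313] shift [ 0.2071  0.5765 -0.0113] turn [ 0.     -0.     -0.4788] open 0.0853 F [ 0.   0.  -0.3] q [-1.38  0.22  1.53 -0.    1.39 -0.13]
```

Request:
servo_tool:
  commands:
    - [[0.019, 0.052, 0, 0, 0, -0.044], [0.019, 0.052, 0, 0, 0, -0.044], [0.019, 0.052, 0, 0, 0, -0.044], [0.019, 0.052, 0, 0, 0, -0.044], [0.019, 0.052, 0, 0, 0, -0.044], [0.019, 0.052, 0, 0, 0, -0.044], [0.019, 0.052, 0, 0, 0, -0.044], [0.019, 0.052, 0, 0, 0, -0.044]]
  claw: 0.06

```text
time_s: 2.0
ee_pos: [0.3453, -0.1769, 0.2317]
eef_rot: [1.239, 1.189, -1.238]
wrist_force: [1.4, -0.7, 0.5]
opening: 0.0604
```

Request:
servo_tool:
  commands:
    - [[0.019, 0.052, -0.003, 0, 0, -0.044], [0.019, 0.052, -0.004, 0, 0, -0.044], [0.018, 0.052, -0.004, 0, 0, -0.04], [0, 0, 0, 0, 0, 0]]

```text
time_s: 2.5
ee_pos: [0.4012, -0.019, 0.2202]
eef_rot: [1.326, 1.13, -1.325]
wrist_force: [-0.1, -0.7, 0.3]
opening: 0.0599
```

```bash
python3 - <<'E'
from h import *
target([.4426,-.0176,.22],-.165)
cal=get_calibration('wrist')
im=snapshot('wrist');cv2.imwrite('pics/w1.png',im[:,:,::-1])
for d in pinpoint('lifter_grip','wrist'):print(d)
np.save('cal1.npy',cal,allow_pickle=True)
E
```

```text
t 2.5 pos [ 0.4012 -0.019   0.2202] shift [ 0.0414  0.0014 -0.0002] turn [-0.0009  0.     -0.0055] open 0.0599 F [-0.1 -0.7  0.3] q [-0.25 -0.34  2.08  0.    1.4   1.49]
{'at': [0.4408, -0.0133, 0.0532], 'confidence': 0.89}
{'at': [0.2427, -0.2233, 0.0524], 'confidence': 0.75}
```

View pics/w1.png

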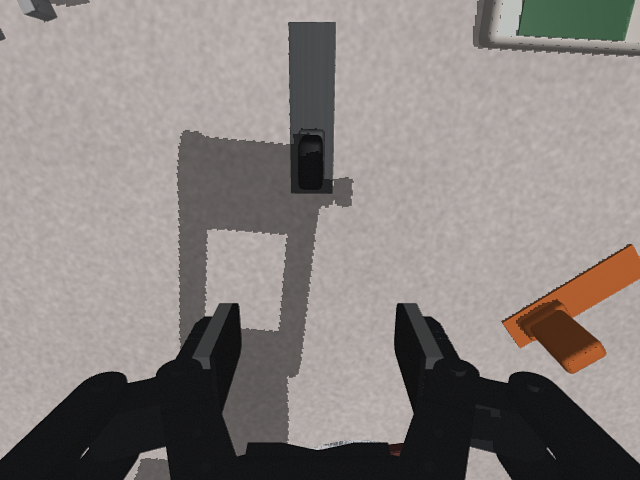

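```bash
python3 - <<'E'
from h import *
im=cv2.imread('pics/w1.png')
g=cv2.cvtColor(im,cv2.COLOR_BGR2GRAY)
# edge fit: left & right blade edges over rows 30..120
L=[];Rr=[]
for v in range(30,122):
    r=g[v,270:360].astype(float); m=r<(105)
    xs=np.nonzero(m)[0]; 
    if len(xs): L.append((270+xs[0]-.5,v));Rr.append((270+xs[-1]+.5,v))
cal=np.load('cal1.npy',allow_pickle=True).item()
for E in(L,Rr):
    Q=ray('wrist',E,.003,cal);A=np.polyfit(Q[:,0],Q[:,1],1);print('yaw',np.arctan(A[0]),'y at .5',np.polyval(A,.5),np.std(Q[:,1]-np.polyval(A,Q[:,0])))
print(ray('wrist',[[289,22],[335,22],[332.5,193.5],[291,193.5]],.003,cal).round(4))
print(g[15:30,312],g[185:200,312], g[100,280:300],g[100,325:345])
E
```

```text
yaw -0.16751208788902422 y at .5 -0.010842386994846367 0.0003123051566638493
yaw -0.16958272002093483 y at .5 -0.049374514336983664 0.0003119275983945688
[[ 0.5461 -0.0194  0.003 ]
 [ 0.5402 -0.0559  0.003 ]
 [ 0.4022 -0.0332  0.003 ]
 [ 0.4082  0.0041  0.003 ]]
[182 183 184 183 180 179 172  63  74  76  75  76  75  76  75] [18 16 18 15 16 39 35 38 58 98 94 93 94 94 93] [177 176 175 174 175 174 177 179 173  68  72  71  71  73  75  73  73  73
  73  74] [ 75  74  75  76  77  76  76  73  77 126 188 182 181 179 178 176 174 172
 173 172]
```

Request:
servo_tool:
  commands:
    - [[0.0385, -0.0012, -0.045, 0, 0, -0.009], [0, 0, -0.055, 0, 0, 0], [0, 0, -0.05, 0, 0, 0], [0, 0, -0.03, 0, 0, 0], [0, 0, -0.01, 0, 0, 0], [0, 0, 0, 0, 0, 0]]

```text
time_s: 3.35
ee_pos: [0.4395, -0.0248, 0.0305]
eef_rot: [1.338, 1.12, -1.339]
wrist_force: [-0.5, -0.4, 0.2]
opening: 0.0603
```

```bash
python3 - <<'E'
from h import *
target([.4397,-.0202,.030],-.1685)
im=snapshot('wrist');cv2.imwrite('pics/w2.png',im[:,:,::-1])
E
```

```text
t 3.35 pos [ 0.4395 -0.0248  0.0305] shift [ 0.0002  0.0046 -0.0005] turn [ 0.0001 -0.0003  0.0085] open 0.0603 F [-0.5 -0.4  0.2] q [-0.24  0.04  2.15 -0.    0.96  1.51]
```

View pics/w2.png

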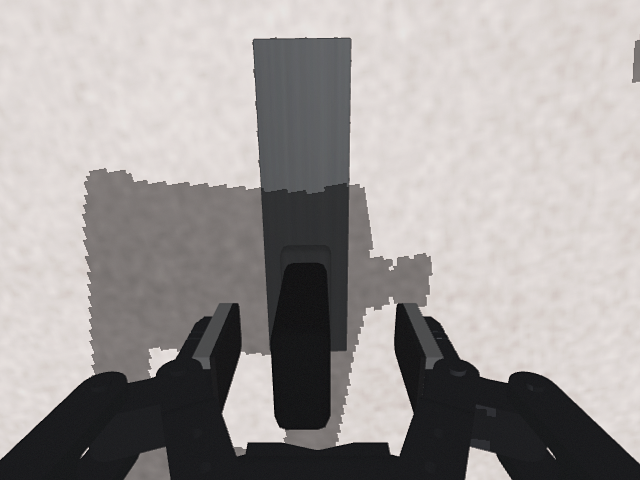

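Request:
servo_tool:
  commands:
    - [[0, 0.0046, -0.0005, 0, 0, 0.0085], [0, 0, 0, 0, 0, 0]]

```text
time_s: 3.65
ee_pos: [0.4403, -0.019, 0.0309]
eef_rot: [1.331, 1.124, -1.329]
wrist_force: [0.2, 0.5, -0.4]
opening: 0.0603
```

Request:
servo_tool:
  commands:
    - [[0, 0, 0, 0, 0, 0], [0, 0, 0, 0, 0, 0], [0, 0, 0, 0, 0, 0], [0, 0, 0, 0, 0, 0], [0, 0, 0, 0, 0, 0]]
  claw: 0
  grip_force: 80

```text
time_s: 4.28
ee_pos: [0.4396, -0.0191, 0.03]
eef_rot: [1.331, 1.126, -1.331]
wrist_force: [-1.2, 0.5, 5.1]
opening: 0.0171
```

```bash
python3 - <<'E'
from h import *
target([.4397,-.0202,.030],-.1685)
im=snapshot('wrist');cv2.imwrite('pics/w3.png',im[:,:,::-1])
E
```

```text
t 4.28 pos [ 0.4396 -0.0191  0.03  ] shift [ 0.0001 -0.0011 -0.    ] turn [-0.0001  0.0002 -0.0018] open 0.0171 F [-1.2  0.5  5.1] q [-0.22  0.04  2.15  0.    0.96  1.51]
```

View pics/w3.png

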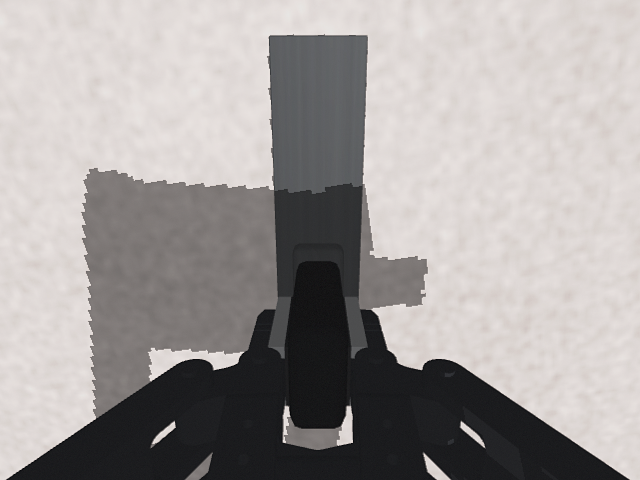

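Request:
servo_tool:
  commands:
    - [[0, 0, 0.02, 0, 0, 0], [0, 0, 0.04, 0, 0, 0], [0, 0.02, 0.05, 0, 0, 0.055], [0.005, 0.03, 0.05, 0, 0, 0.055], [0.005, 0.03, 0.05, 0, 0, 0.055], [0.005, 0.03, 0.04, 0, 0, 0.055], [0.005, 0.02, 0.01, 0, 0, 0.05], [0, 0, 0, 0, 0, 0.05]]

```text
time_s: 5.32
ee_pos: [0.4598, 0.1123, 0.2905]
eef_rot: [1.094, 1.279, -1.092]
wrist_force: [-1.0, -0.8, -2.9]
opening: 0.0173
```

Request:
servo_tool:
  commands:
    - [[0, 0, 0, 0, 0, 0], [0, 0, 0, 0, 0, 0]]

```text
time_s: 5.58
ee_pos: [0.459, 0.1107, 0.2889]
eef_rot: [1.096, 1.278, -1.098]
wrist_force: [0.0, -0.5, -1.9]
opening: 0.017
```

```bash
python3 - <<'E'
from h import *
target([.47,.12,.28],.155)
cal=get_calibration('wrist');np.save('cal2.npy',cal,allow_pickle=True)
im=snapshot('wrist');cv2.imwrite('pics/w4.png',im[:,:,::-1])
for t in('red_dish_center','yellow_dish_center'):
  print([(d['at'],d['confidence']) for d in pinpoint(t,'wrist')])
  for d in cut_out(t,'wrist'):
    m=d['region'];ys,xs=np.nonzero(m);(c,r)=cv2.minEnclosingCircle(np.c_[xs,ys].astype(np.float32));print(t,d['confidence'],len(xs),c,r,ray('wrist',[c],.04,cal))
im=snapshot('side');cv2.imwrite('pics/s4.png',im[:,:,::-1])
E
```

```text
t 5.58 pos [0.459  0.1107 0.2889] shift [ 0.011   0.0093 -0.0089] turn [ 0.0002 -0.0015  0.0031] open 0.017 F [ 0.  -0.5 -1.9] q [ 0.07 -0.19  1.83 -0.    1.5   1.49]
[]
red_dish_center 0.93 3366 (313.5, 1.5) 55.52036666870117 [[0.6205624  0.13853369 0.04      ]]
[]
yellow_dish_center 0.9 4179 (173.0, 1.5) 57.019832611083984 [[0.60234284 0.25793955 0.04      ]]
```

View pics/w4.png

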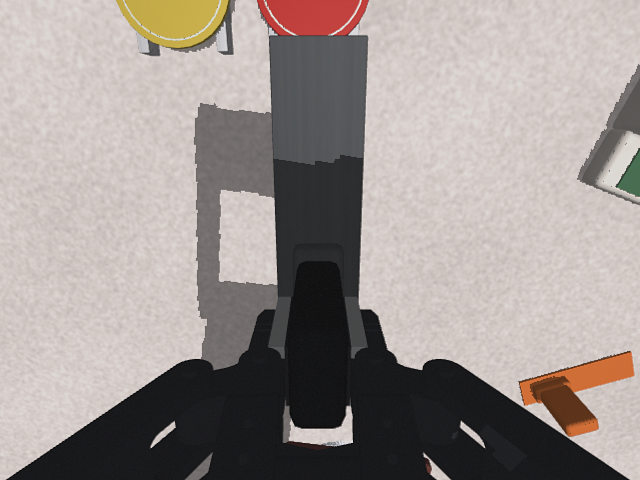

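View pics/s4.png

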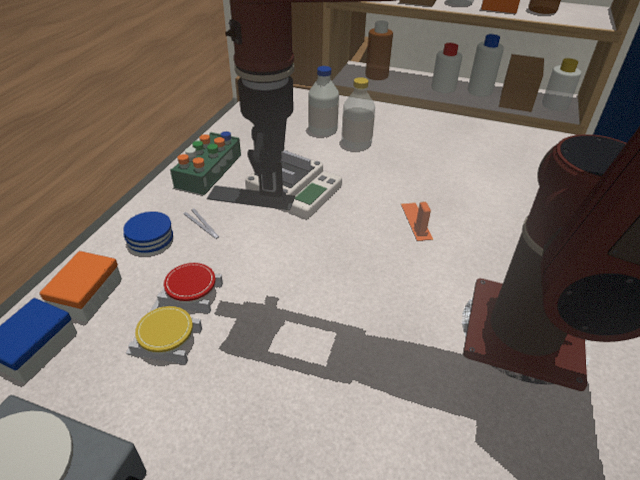

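Request:
servo_tool:
  commands:
    - [[0.035, 0.035, 0.01, 0, 0, 0.003], [0.035, 0.035, 0.01, 0, 0, 0], [0.02, 0.025, 0.01, 0, 0, 0], [0, 0, 0, 0, 0, 0], [0, 0, 0, 0, 0, 0]]

```text
time_s: 6.5
ee_pos: [0.549, 0.2055, 0.3192]
eef_rot: [1.092, 1.28, -1.094]
wrist_force: [-0.4, 0.2, -1.9]
opening: 0.0171
```

```bash
python3 - <<'E'
from h import *
target([.47,.12,.28],.155)
cal=get_calibration('wrist');np.save('cal3.npy',cal,allow_pickle=True)
im=snapshot('wrist');cv2.imwrite('pics/w5.png',im[:,:,::-1])
C={}
for t in('red_dish_center','yellow_dish_center'):
  print([(d['at'],d['confidence']) for d in pinpoint(t,'wrist')])
E
```

```text
t 6.5 pos [0.549  0.2055 0.3192] shift [-0.079  -0.0855 -0.0392] turn [ 0.0007 -0.0013 -0.0013] open 0.0171 F [-0.4  0.2 -1.9] q [ 0.22  0.09  1.51 -0.    1.54  1.64]
[([0.6324, 0.143, 0.0321], 0.64)]
[([0.6188, 0.2615, 0.0365], 0.84)]
```

View pics/w5.png

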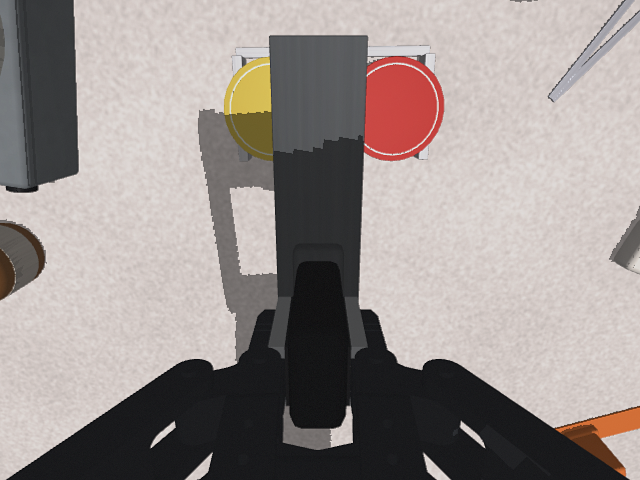

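```bash
python3 - <<'E'
from h import *
from scipy.optimize import least_squares
cal=np.load('cal3.npy',allow_pickle=True).item()
im=cv2.imread('pics/w5.png');hsv=cv2.cvtColor(im,cv2.COLOR_BGR2HSV)
H,S,V=[hsv[...,i].astype(int) for i in range(3)]
big=(S>140)
ms={'red':big&((H<7)|(H>173)),'yel':big&(H>15)&(H<35)}
R=cv2.Rodrigues(np.array(cal['rvec']))[0];print('cam',-R.T@np.array(cal['tvec']).ravel())
C={}
for n,m in ms.items():
    m=m.astype(np.uint8);m[:,:200]=0;m[:,460:]=0;m[200:]=0
    k,l,st,_=cv2.connectedComponentsWithStats(m);i=1+np.argmax(st[1:,4]);m=(l==i).astype(np.uint8)
    c=max(cv2.findContours(m,0,cv2.CHAIN_APPROX_NONE)[0],key=cv2.contourArea)[:,0]
    c=c[(c[:,0]>368+3)|(c[:,0]<268-3)]
    for z in(.043,):
        Q=ray('wrist',c,z,cal)[:,:2]
        f=least_squares(lambda p:np.hypot(*(Q-p[:2]).T)-p[2],[.63,.15,.05],loss='soft_l1',f_scale=.0005)
        print(n,z,f.x.round(4),np.std(f.fun),len(c)); C[n]=f.x[:2]
d=C['yel']-C['red'];print('rack yaw',np.arctan2(-d[0],d[1]),np.hypot(*d))
crop=cv2.resize(im[30:180,210:460],None,fx=3.2,fy=3.2,interpolation=cv2.INTER_CUBIC);cv2.imwrite('pics/w5c.png',crop)
# tip location in hand
for z in (.289+0,):
  pass
q=ray('wrist',[[269,36],[367.5,36]],.3192-.030+.003,cal);print(q, q.mean(0)-[.549,.2055,.3192])
E
```

```text
cam [0.62837952 0.21805394 0.46186381]
red 0.043 [0.6346 0.1418 0.0414] 0.00031014074979390685 167
yel 0.043 [0.6157 0.2603 0.0414] 0.0003131279149699173 105
rack yaw 0.15833278025900713 0.12002491304893435
[[0.64982903 0.23996461 0.2922    ]
 [0.65566263 0.20283086 0.2922    ]] [ 0.10374583  0.01589774 -0.027     ]
```

View pics/w5c.png

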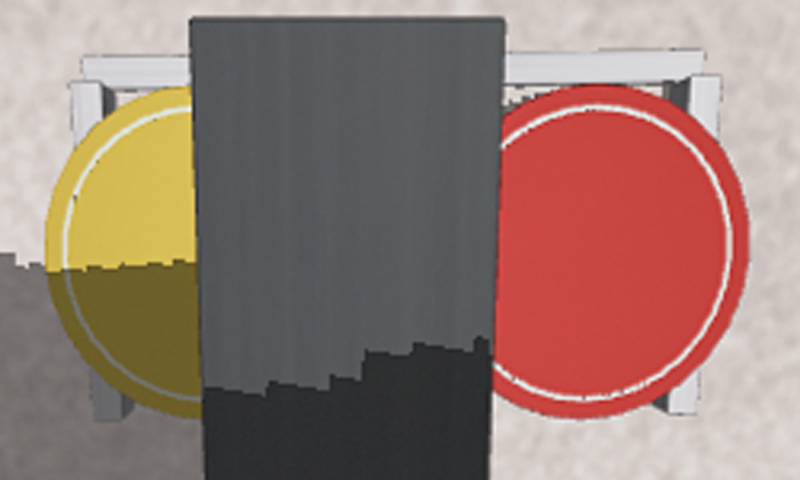

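Request:
servo_tool:
  commands:
    - [[-0.03, -0.024, 0, 0, 0, 0.001], [-0.03, -0.024, -0.02, 0, 0, 0.001], [-0.03, -0.024, -0.02, 0, 0, 0], [-0.03, -0.024, -0.03, 0, 0, 0], [0, 0, -0.04, 0, 0, 0], [0, 0, -0.05, 0, 0, 0], [0, 0, -0.04, 0, 0, 0], [0, 0, -0.03, 0, 0, 0]]

```text
time_s: 7.65
ee_pos: [0.4281, 0.1093, 0.0882]
eef_rot: [1.092, 1.28, -1.093]
wrist_force: [-0.1, -0.1, -1.2]
opening: 0.0171
```

Request:
servo_tool:
  commands:
    - [[0, 0, -0.03, 0, 0, 0], [0, 0, -0.013, 0, 0, 0], [0, 0, 0, 0, 0, 0], [0, 0, 0, 0, 0, 0]]

```text
time_s: 8.15
ee_pos: [0.4305, 0.1099, 0.0481]
eef_rot: [1.093, 1.278, -1.09]
wrist_force: [0.1, 0.6, -1.7]
opening: 0.017
```

```bash
python3 - <<'E'
from h import *
target([.4292,.1091,.042],.158)
for c in('side','scene','wrist'):
    im=snapshot(c);cv2.imwrite(f'pics/{c}6.png',im[:,:,::-1])
im=cv2.imread('pics/side6.png');cv2.imwrite('pics/side6c.png',cv2.resize(im[230:370,120:340],None,fx=3.5,fy=3.5,interpolation=cv2.INTER_CUBIC))
im=cv2.imread('pics/scene6.png');cv2.imwrite('pics/scene6c.png',cv2.resize(im[230:420,290:450],None,fx=3,fy=3,interpolation=cv2.INTER_CUBIC))
E
```

```text
t 8.15 pos [0.4305 0.1099 0.0481] shift [-0.0013 -0.0008 -0.0061] turn [-0.0002  0.0023 -0.0001] open 0.017 F [ 0.1  0.6 -1.7] q [ 0.07  0.01  2.13 -0.    1.    1.48]
```

View pics/side6c.png

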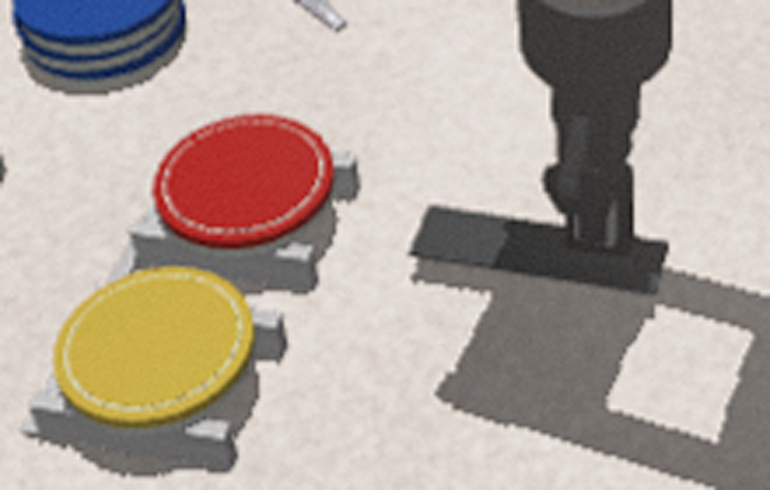

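View pics/scene6c.png

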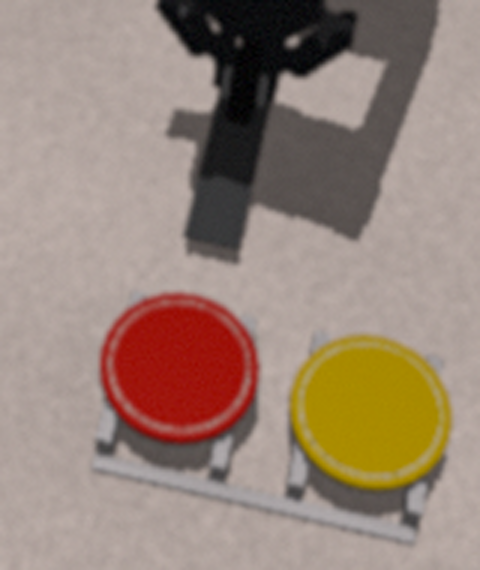

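View pics/wrist6.png

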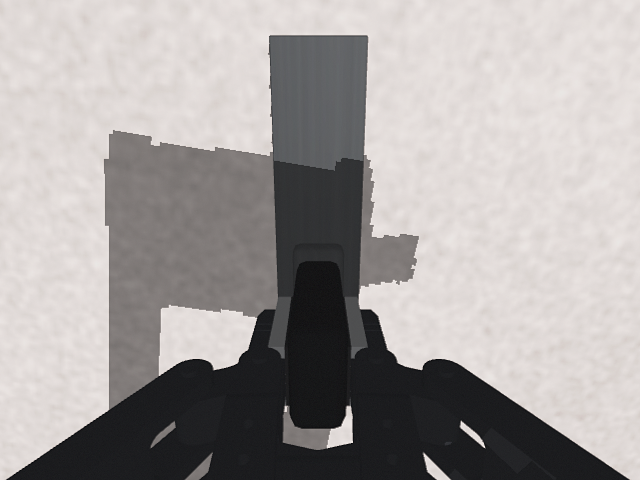

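Request:
servo_tool:
  commands:
    - [[-0.001, -0.001, -0.006, 0, 0.002, 0], [0, 0, 0, 0, 0, 0]]

```text
time_s: 8.55
ee_pos: [0.4279, 0.1088, 0.0403]
eef_rot: [1.09, 1.282, -1.094]
wrist_force: [0.4, -0.1, -2.3]
opening: 0.0175
```

Request:
servo_tool:
  commands:
    - [[0.015, 0.0024, 0, 0, 0, 0], [0.025, 0.004, 0, 0, 0, 0], [0.025, 0.004, 0, 0, 0, 0], [0, 0, 0, 0, 0, 0], [0, 0, 0, 0, 0, 0]]

```text
time_s: 9.18
ee_pos: [0.4923, 0.1193, 0.0402]
eef_rot: [1.09, 1.283, -1.094]
wrist_force: [-0.5, -0.2, -2.2]
opening: 0.0176
```

```bash
python3 - <<'E'
from h import *
target([.5576,.1295,.042],.158)
for c in('side','scene','wrist'):
    im=snapshot(c);cv2.imwrite(f'pics/{c}7.png',im[:,:,::-1])
im=cv2.imread('pics/side7.png');a=cv2.resize(im[230:350,120:280],None,fx=3.75,fy=3.75,interpolation=cv2.INTER_CUBIC)
cv2.imwrite('pics/side7c.png',a)
E
```

```text
t 9.18 pos [0.4923 0.1193 0.0402] shift [0.0653 0.0102 0.0018] turn [ 0.0002 -0.0039 -0.0004] open 0.0176 F [-0.5 -0.2 -2.2] q [0.08 0.17 1.97 0.   1.   1.49]
```

View pics/side7c.png

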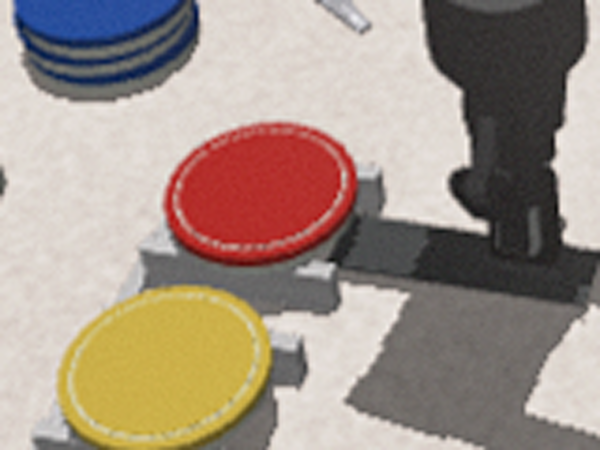

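View pics/wrist7.png

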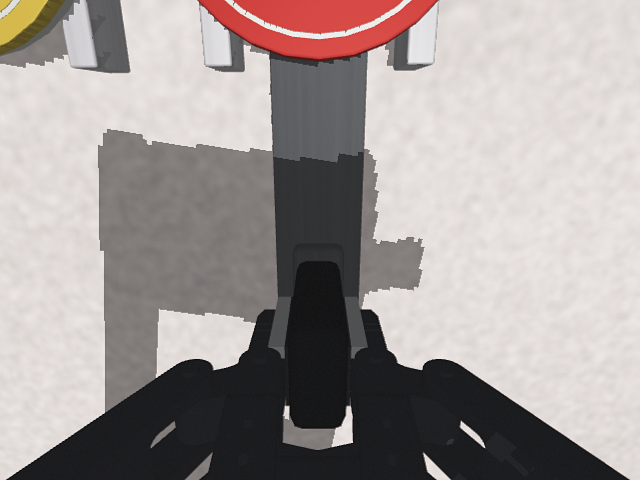

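Request:
servo_tool:
  commands:
    - [[0.015, 0.0024, 0.0005, 0, -0.002, 0], [0.022, 0.0034, 0, 0, 0, 0], [0.018, 0.0028, 0, 0, 0, 0], [0.0103, 0.0016, 0, 0, 0, 0], [0, 0, 0, 0, 0, 0], [0, 0, 0, 0, 0, 0]]

```text
time_s: 10.07
ee_pos: [0.558, 0.1295, 0.0409]
eef_rot: [1.091, 1.281, -1.093]
wrist_force: [-0.3, -0.1, -1.0]
opening: 0.0173
```

```bash
python3 - <<'E'
from h import *
target([.5576,.1295,.042],.158)
for c in('side','scene','wrist'):
    im=snapshot(c);cv2.imwrite(f'pics/{c}8.png',im[:,:,::-1])
E
```

```text
t 10.07 pos [0.558  0.1295 0.0409] shift [-0.0004  0.      0.0011] turn [ 0.0001 -0.0012 -0.0004] open 0.0173 F [-0.3 -0.1 -1. ] q [0.09 0.31 1.8  0.   1.03 1.5 ]
```

View pics/wrist8.png

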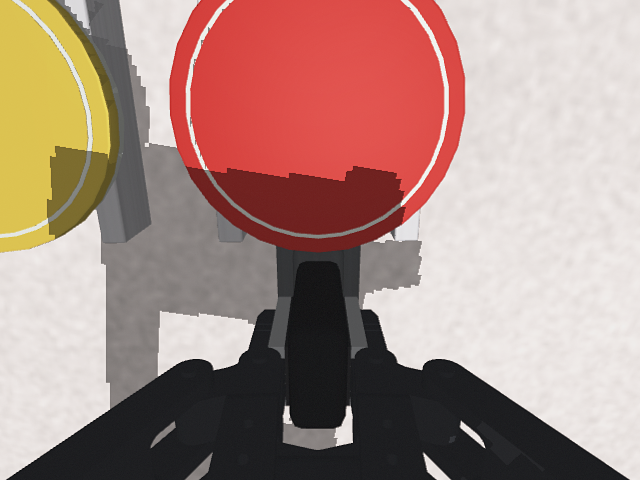

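```bash
cat >> h.py <<'E'
from scipy.optimize import least_squares
def dish(im_rgb,cal,z,cam='wrist',sel=None):
    hsv=cv2.cvtColor(im_rgb,cv2.COLOR_RGB2HSV);H,S,V=[hsv[...,i].astype(int) for i in range(3)]
    m=((S>140)&((H<7)|(H>173))&(V>60)).astype(np.uint8)
    m=cv2.morphologyEx(m,cv2.MORPH_CLOSE,np.ones((9,9),np.uint8))
    k,l,st,_=cv2.connectedComponentsWithStats(m);i=1+np.argmax(st[1:,4]);m=(l==i).astype(np.uint8)
    c=max(cv2.findContours(m,0,cv2.CHAIN_APPROX_NONE)[0],key=cv2.contourArea)[:,0]
    c=c[(c[:,1]>3)]
    Q=ray(cam,c,z,cal)[:,:2]
    f=least_squares(lambda p:np.hypot(*(Q-p[:2]).T)-p[2],[*Q.mean(0),.05],loss='soft_l1',f_scale=.0005)
    return f.x,np.std(f.fun)
E
python3 - <<'E'
from h import *
im=cv2.imread('pics/wrist8.png')[:,:,::-1].copy()
cal=get_calibration('wrist')
p,s=dish(im,cal,.043);print(p,s)
d=p[:2]-[.558,.1295];y=.158;print('in lifter frame',d@[np.cos(y),np.sin(y)],d@[-np.sin(y),np.cos(y)])
E
```

```text
[0.63449136 0.14177318 0.04908947] 0.00014463696871011453
in lifter frame 0.0774696807084588 8.488817278278866e-05
```

Request:
servo_tool:
  commands:
    - [[0, 0, 0.005, 0, 0, 0], [0, 0, 0.005, 0, 0, 0], [0, 0, 0.004, 0, 0, 0], [0, 0, 0.004, 0, 0, 0], [0, 0, 0.006, 0, 0, 0], [0, 0, 0.006, 0, 0, 0], [0, 0, 0.003, 0, 0, 0], [0, 0, 0, 0, 0, 0]]

```text
time_s: 11.22
ee_pos: [0.559, 0.1295, 0.0747]
eef_rot: [1.092, 1.279, -1.091]
wrist_force: [-0.2, -0.2, -2.9]
opening: 0.0173
```

```bash
python3 - <<'E'
from h import *
target([.5576,.1295,.042],.158)
cal=get_calibration('wrist');p0=observe()['ee_pos']
for c in('side','scene','wrist'):
    im=snapshot(c);cv2.imwrite(f'pics/{c}9.png',im[:,:,::-1])
p,s=dish(im,cal,p0[2]-.03+.018);print(p,s)
d=p[:2]-p0[:2];y=.158;print('in lifter frame',d@[np.cos(y),np.sin(y)],d@[-np.sin(y),np.cos(y)])
im=cv2.imread('pics/side9.png');cv2.imwrite('pics/side9c.png',cv2.resize(im[200:350,120:320],None,fx=3.75,fy=3.75,interpolation=cv2.INTER_CUBIC))
E
```

```text
t 11.22 pos [0.559  0.1295 0.0747] shift [-0.0014 -0.     -0.0327] turn [-0.0001  0.0007 -0.0003] open 0.0173 F [-0.2 -0.2 -2.9] q [0.09 0.26 1.79 0.   1.09 1.5 ]
[0.63425724 0.14176894 0.04902031] 0.00014777050189770588
in lifter frame 0.07626713152303875 0.0002300219888826203
```

View pics/side9c.png

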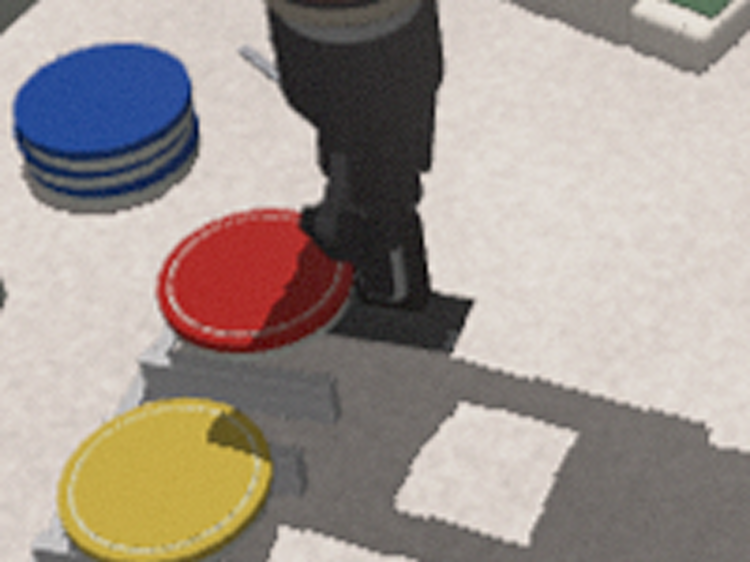

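View pics/wrist9.png

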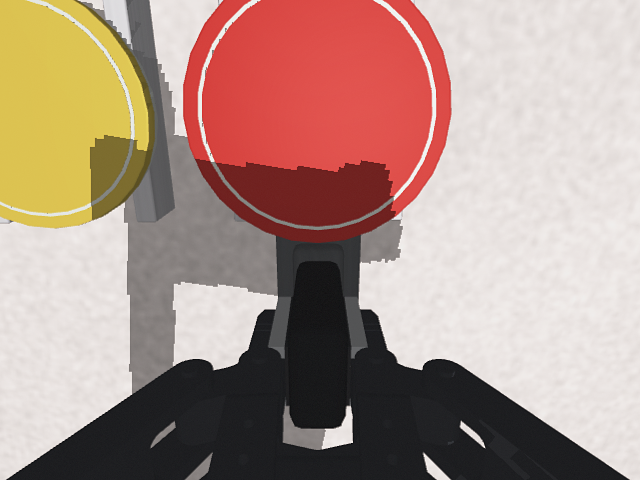

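Request:
servo_tool:
  commands:
    - [[-0.003, -0.008, 0.008, 0, 0, -0.02], [-0.003, -0.016, 0.016, 0, 0, -0.03], [-0.003, -0.025, 0.025, 0, 0, -0.035], [-0.003, -0.03, 0.03, 0, 0, -0.035], [-0.003, -0.03, 0.03, 0, 0, -0.035], [-0.003, -0.03, 0.03, 0, 0, -0.035], [-0.003, -0.03, 0.025, 0, 0, -0.035]]

```text
time_s: 12.25
ee_pos: [0.5375, -0.0416, 0.2412]
eef_rot: [1.261, 1.173, -1.259]
wrist_force: [0.2, -0.3, -2.9]
opening: 0.0168
```

Request:
servo_tool:
  commands:
    - [[-0.003, -0.03, 0.025, 0, 0, -0.035], [-0.003, -0.03, 0.02, 0, 0, -0.035], [-0.002, -0.025, 0.01, 0, 0, -0.03], [0, -0.016, 0.004, 0, 0, -0.025], [0, -0.01, 0.002, 0, 0, -0.015], [0, 0, 0, 0, 0, 0], [0, 0, 0, 0, 0, 0]]

```text
time_s: 13.12
ee_pos: [0.5295, -0.1497, 0.2987]
eef_rot: [1.359, 1.106, -1.36]
wrist_force: [0.4, 1.1, -3.0]
opening: 0.0169
```

```bash
python3 - <<'E'
from h import *
target([.53,-.15,.30],-.21)
cal=get_calibration('wrist');p0=observe()['ee_pos'];np.save('cal10.npy',cal,allow_pickle=True)
im=snapshot('wrist');cv2.imwrite(f'pics/wrist10.png',im[:,:,::-1])
p,s=dish(im,cal,p0[2]-.03+.018);print(p,s)
d=p[:2]-p0[:2];y=-.21;print('in lifter frame',d@[np.cos(y),np.sin(y)],d@[-np.sin(y),np.cos(y)])
print(pinpoint('balance_rest','wrist'))
E
```

```text
t 13.12 pos [ 0.5295 -0.1497  0.2987] shift [ 0.0005 -0.0003  0.0013] turn [-0.0009 -0.0011 -0.0041] open 0.0169 F [ 0.4  1.1 -3. ] q [-0.42  0.01  1.63  0.    1.5   1.36]
[ 0.60436487 -0.16567427  0.04901108] 0.000167812000465901
in lifter frame 0.07652800392767038 -1.0173728940077259e-05
[{'at': [0.6035, -0.2754, 0.0857], 'confidence': 0.8}]
```

View pics/wrist10.png

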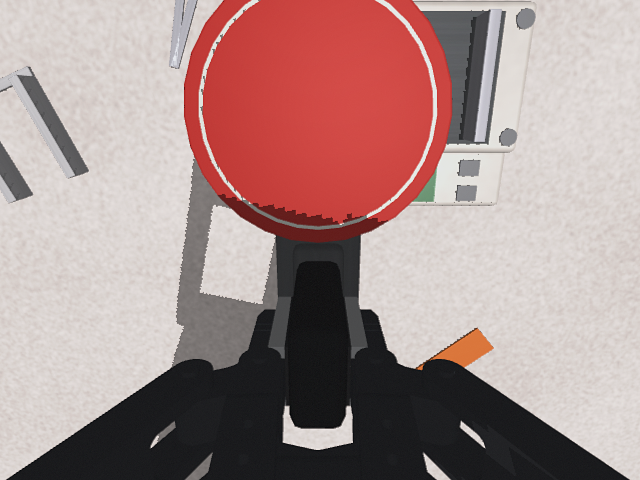

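Request:
servo_tool:
  commands:
    - [[0.005, 0.01, 0.002, 0, 0, -0.004], [0.005, 0.02, 0.005, 0, 0, 0], [0.005, 0.025, 0.005, 0, 0, 0], [0.005, 0.02, 0.005, 0, 0, 0], [0, 0.01, 0.003, 0, 0, 0], [0, 0, 0, 0, 0, 0], [0, 0, 0, 0, 0, 0]]

```text
time_s: 14.1
ee_pos: [0.5496, -0.0657, 0.3191]
eef_rot: [1.362, 1.102, -1.363]
wrist_force: [-0.3, -0.5, -2.3]
opening: 0.0173
```

```bash
python3 - <<'E'
from h import *
target([.53,-.15,.30],-.21)
cal=get_calibration('wrist');np.save('cal11.npy',cal,allow_pickle=True)
im=snapshot('wrist');cv2.imwrite(f'pics/wrist11.png',im[:,:,::-1])
print(pinpoint('balance_rest','wrist'))
im=cv2.imread('pics/wrist11.png');cv2.imwrite('pics/wrist11c.png',cv2.resize(im[0:200,420:640],None,fx=3,fy=3,interpolation=cv2.INTER_CUBIC))
E
```

```text
t 14.1 pos [ 0.5496 -0.0657  0.3191] shift [-0.0196 -0.0843 -0.0191] turn [ 0.0003 -0.0003  0.0008] open 0.0173 F [-0.3 -0.5 -2.3] q [-0.26  0.01  1.6  -0.    1.54  1.52]
[{'at': [0.601, -0.2767, 0.0844], 'confidence': 0.93}]
```

View pics/wrist11c.png

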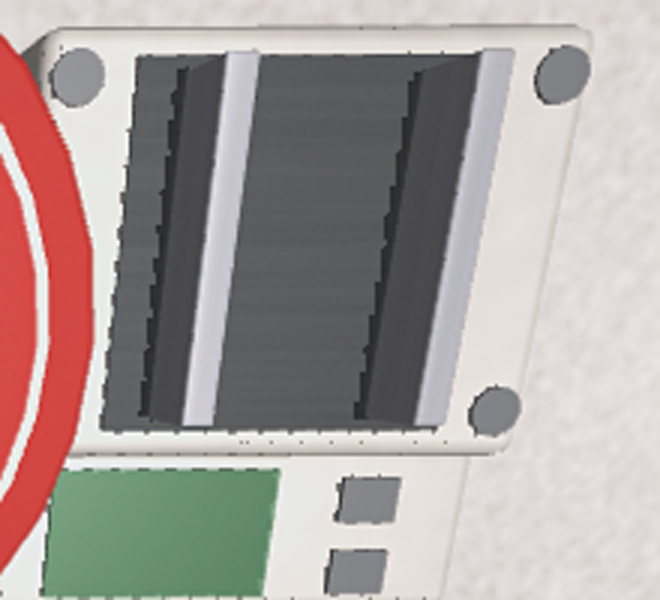

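```bash
cat >> h.py <<'E'
def bars(pts,cal):
    Q=ray('wrist',pts,.08,cal)
    Lf=(Q[0]+Q[1])/2;Ln=(Q[2]+Q[3])/2;Rf=(Q[4]+Q[5])/2;Rn=(Q[6]+Q[7])/2
    c=Q.mean(0);print('centre',c.round(4),'yaws',[round(float(np.arctan2(*(a-b)[[1,0]])),4) for a,b in((Lf,Ln),(Rf,Rn))],'len',[round(float(np.hypot(*(a-b)[:2])),4) for a,b in((Lf,Ln),(Rf,Rn),(Lf,Rf),(Ln,Rn))])
    d=Lf-Rf+Ln-Rn;print('cross yaw',np.arctan2(-d[0],d[1]))
E
python3 - <<'E'
from h import *
cal=np.load('cal11.npy',allow_pickle=True).item()
bars(np.array([[226,52],[260,52],[213,425],[182,425],[482,50],[515,50],[445,424],[414,424]])/3+[420,0]-[1/3,1/3],cal)
E
```

```text
centre [ 0.6065 -0.2744  0.08  ] yaws [-0.2048, -0.2083] len [0.1029, 0.1031, 0.0721, 0.0718]
cross yaw -0.20574005063750342
```

Request:
servo_tool:
  commands:
    - [[-0.0022, -0.01, -0.008, 0, 0, 0.005], [-0.0022, -0.02, -0.016, 0, 0, 0], [-0.0022, -0.03, -0.025, 0, 0, 0], [-0.0022, -0.035, -0.03, 0, 0, 0], [-0.0022, -0.035, -0.03, 0, 0, 0], [-0.0022, -0.03, -0.03, 0, 0, 0], [-0.0022, -0.02, -0.02, 0, 0, 0], [-0.0022, -0.013, -0.015, 0, 0, 0]]

```text
time_s: 15.2
ee_pos: [0.5311, -0.2598, 0.1436]
eef_rot: [1.36, 1.106, -1.361]
wrist_force: [0.9, 0.3, -2.1]
opening: 0.0171
```

Request:
servo_tool:
  commands:
    - [[0, 0, 0, 0, 0, 0], [0, 0, 0, 0, 0, 0], [0, 0, 0, 0, 0, 0]]

```text
time_s: 15.58
ee_pos: [0.5331, -0.258, 0.1467]
eef_rot: [1.359, 1.103, -1.357]
wrist_force: [0.3, 0.7, -2.7]
opening: 0.0172
```

```bash
cat > chk.py <<'E'
from h import *
import sys
n=sys.argv[1]
target([.5316,-.2587,.107],-.206)
cal=get_calibration('wrist');p0=observe()['ee_pos']
im=snapshot('wrist');cv2.imwrite(f'pics/wrist{n}.png',im[:,:,::-1])
p,s=dish(im,cal,max(p0[2]-.03+.018,.095));print(p,s)
d=p[:2]-p0[:2];y=-.206;print('in lifter frame',d@[np.cos(y),np.sin(y)],d@[-np.sin(y),np.cos(y)])
d=p[:2]-np.array([.6065,-.2744]);print('off balance centre',d@[np.cos(y),np.sin(y)],d@[-np.sin(y),np.cos(y)])
im=snapshot('side')[:,:,::-1];cv2.imwrite(f'pics/side{n}.png',cv2.resize(im[110:230,210:370],None,fx=3.75,fy=3.75,interpolation=cv2.INTER_CUBIC))
im=snapshot('scene')[:,:,::-1];cv2.imwrite(f'pics/scene{n}.png',cv2.resize(im[180:330,80:280],None,fx=3.75,fy=3.75,interpolation=cv2.INTER_CUBIC))
E
python3 chk.py 12
```

```text
t 15.57 pos [ 0.5331 -0.258   0.1467] shift [-0.0015 -0.0007 -0.0397] turn [ 0.0011  0.0021 -0.0015] open 0.0172 F [ 0.3  0.7 -2.7] q [-0.58  0.21  1.7   0.    1.23  1.19]
[ 0.60813975 -0.27299294  0.0490376 ] 0.00015702670914210978
in lifter frame 0.07647821182364158 0.0007073323254528301
off balance centre 0.0013172743517590956 0.0017127175806353014
```

View pics/wrist12.png

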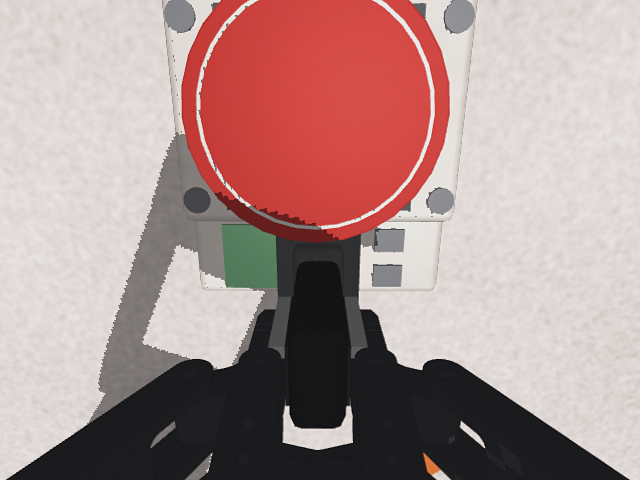

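View pics/side12.png

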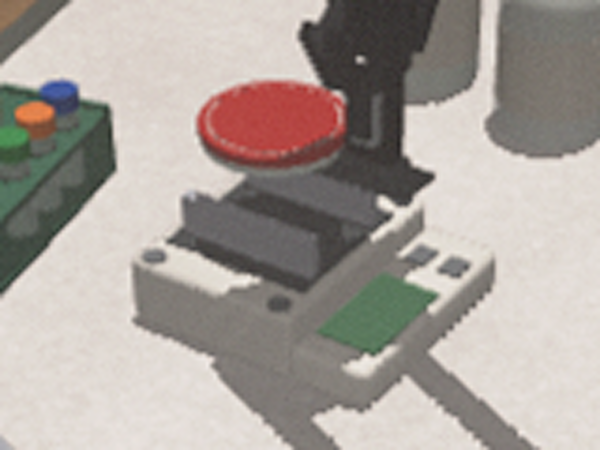

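View pics/scene12.png

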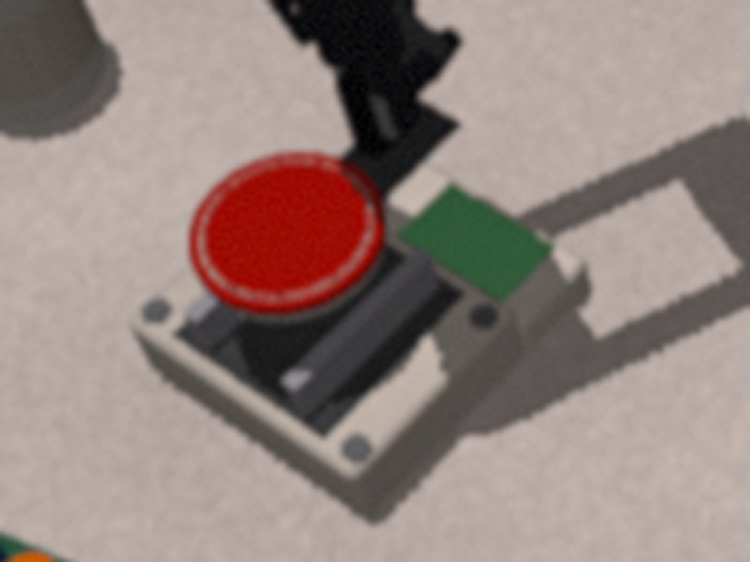

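Request:
servo_tool:
  commands:
    - [[-0.001, -0.0005, -0.005, 0, 0, 0], [0, 0, -0.01, 0, 0, 0], [0, 0, -0.01, 0, 0, 0], [0, 0, -0.005, 0, 0, 0], [0, 0, 0, 0, 0, 0], [0, 0, 0, 0, 0, 0], [0, 0, 0, 0, 0, 0]]

```text
time_s: 16.6
ee_pos: [0.5314, -0.2592, 0.1158]
eef_rot: [1.359, 1.104, -1.359]
wrist_force: [0.2, -0.8, -2.5]
opening: 0.017
```

```bash
python3 chk.py 13; python3 -c "
from h import *
for i in range(3):
    snapshot('wrist');target([.5316,-.2587,.107],-.206)"
```

```text
t 16.6 pos [ 0.5314 -0.2592  0.1158] shift [ 0.0002  0.0005 -0.0088] turn [ 0.0005  0.0008 -0.0002] open 0.017 F [ 0.2 -0.8 -2.5] q [-0.59  0.25  1.72  0.    1.17  1.19]
[ 0.60640115 -0.2742357   0.04902168] 0.00015356018331234877
in lifter frame 0.07645681129808554 0.0006116136727616257
off balance centre -0.0001303712223222652 0.00014060917365738552
t 16.8 pos [ 0.5312 -0.2591  0.1155] shift [ 0.0004  0.0004 -0.0085] turn [ 0.0002  0.0003 -0.0003] open 0.0167 F [ 0.2 -0.3 -3.1] q [-0.59  0.25  1.72 -0.    1.17  1.19]
t 16.85 pos [ 0.5312 -0.259   0.1155] shift [ 0.0004  0.0003 -0.0085] turn [ 0.0002  0.0002 -0.0003] open 0.017 F [ 0.7  0.6 -3.1] q [-0.59  0.25  1.72 -0.    1.17  1.19]
t 16.9 pos [ 0.5312 -0.259   0.1154] shift [ 0.0004  0.0003 -0.0084] turn [ 0.0001  0.0002 -0.0003] open 0.0169 F [-0.4  0.2 -2. ] q [-0.59  0.25  1.72 -0.    1.17  1.19]
```

View pics/wrist13.png

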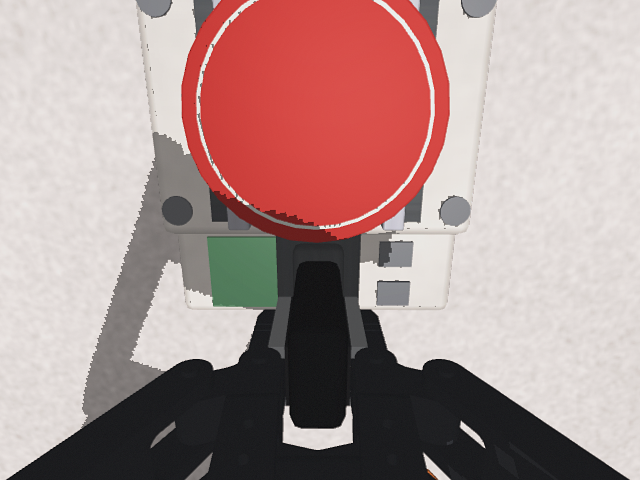

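View pics/side13.png

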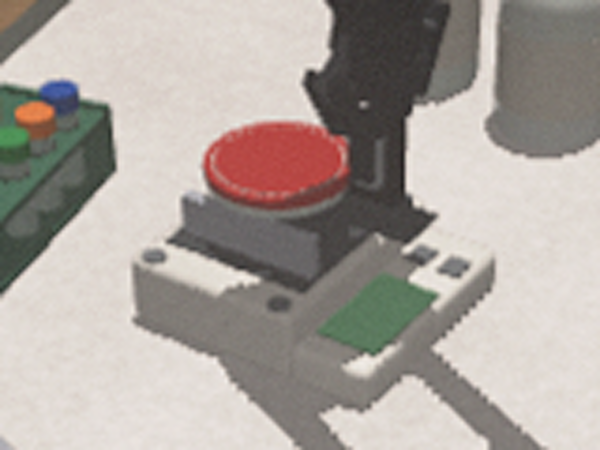

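Request:
servo_tool:
  commands:
    - [[0, 0, -0.004, 0, 0, 0], [0, 0, -0.003, 0, 0, 0], [0, 0, -0.002, 0, 0, 0], [0, 0, -0.004, 0, 0, 0], [0, 0, -0.006, 0, 0, 0], [0, 0, -0.003, 0, 0, 0], [0, 0, 0, 0, 0, 0], [0, 0, 0, 0, 0, 0]]

```text
time_s: 17.9
ee_pos: [0.5312, -0.259, 0.0934]
eef_rot: [1.359, 1.105, -1.359]
wrist_force: [1.2, 0.5, -1.0]
opening: 0.0175
```

```bash
python3 chk.py 14
```

```text
t 17.9 pos [ 0.5312 -0.259   0.0934] shift [0.0004 0.0003 0.0136] turn [ 0.0001  0.0002 -0.0003] open 0.0175 F [ 1.2  0.5 -1. ] q [-0.59  0.28  1.73  0.    1.13  1.19]
[ 0.60585432 -0.27384936  0.04905438] 0.00014263864971964646
in lifter frame 0.07607001941418731 0.0007689756542183149
off balance centre -0.0007446588695692784 0.0004069299028480151
```

View pics/wrist14.png

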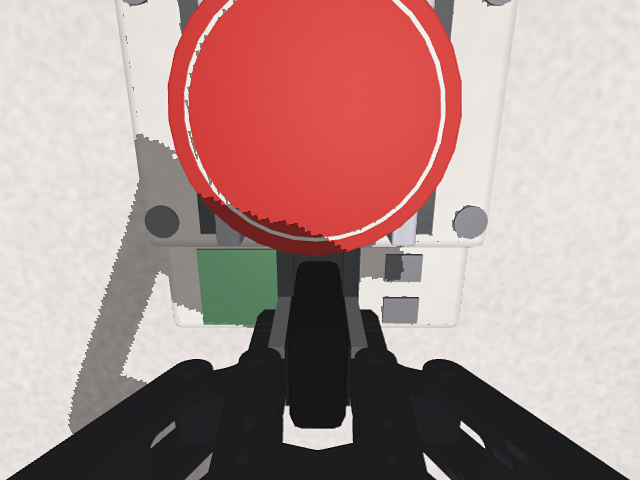

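View pics/side14.png

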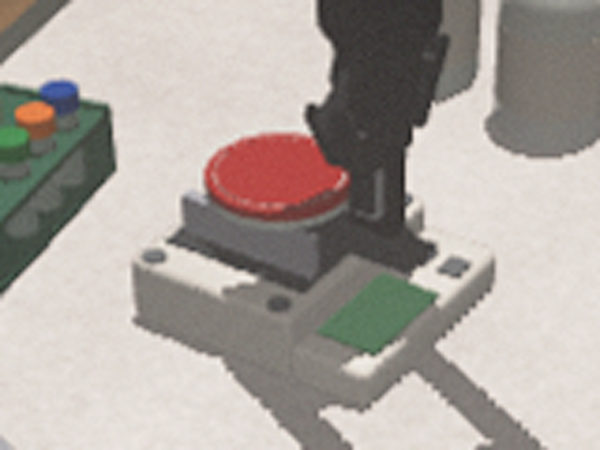

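Request:
servo_tool:
  commands:
    - [[-0.0098, 0.002, 0, 0, 0, 0], [-0.0147, 0.0031, 0, 0, 0, 0], [-0.0196, 0.0041, 0, 0, 0, 0], [-0.0196, 0.0041, 0, 0, 0, 0], [-0.0196, 0.0041, 0, 0, 0, 0], [-0.0196, 0.0041, 0, 0, 0, 0], [-0.0098, 0.002, 0, 0, 0, 0], [0, 0, 0, 0, 0, 0]]

```text
time_s: 19.05
ee_pos: [0.418, -0.2354, 0.0934]
eef_rot: [1.36, 1.104, -1.359]
wrist_force: [0.3, -0.8, -1.9]
opening: 0.017
```

```bash
python3 chk.py 15
```

```text
t 19.05 pos [ 0.418  -0.2354  0.0934] shift [ 0.1136 -0.0233  0.0136] turn [0.0002 0.0004 0.0003] open 0.017 F [ 0.3 -0.8 -1.9] q [-0.68  0.02  2.02  0.    1.1   1.1 ]Traceback (most recent call last):
  File "chk.py", line 7, in <module>
    p,s=dish(im,cal,max(p0[2]-.03+.018,.095));print(p,s)
        ~~~~^^^^^^^^^^^^^^^^^^^^^^^^^^^^^^^^^
  File "h.py", line 27, in dish
    k,l,st,_=cv2.connectedComponentsWithStats(m);i=1+np.argmax(st[1:,4]);m=(l==i).astype(np.uint8)
                                                     ~~~~~~~~~^^^^^^^^^^
    return _wrapfunc(a, 'argmax', axis=axis, out=out, **kwds)
    return bound(*args, **kwds)
ValueError: attempt to get argmax of an empty sequence
```

View pics/wrist15.png

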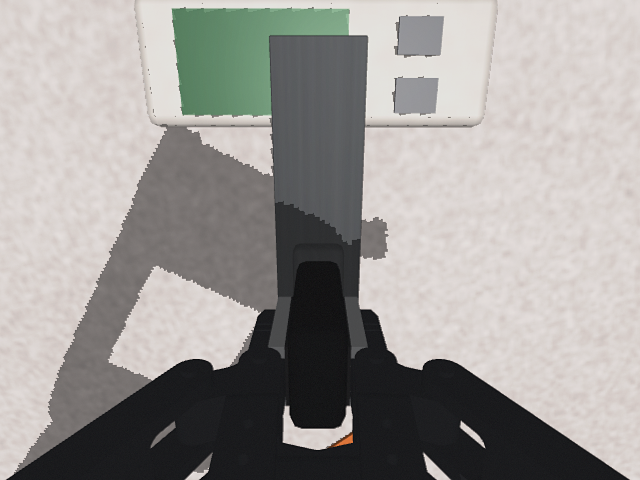

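Request:
servo_tool:
  commands:
    - [[0, 0.01, 0.03, 0, 0, 0], [0, 0.03, 0.04, 0, 0, 0.005], [0.004, 0.045, 0.02, 0, 0, 0.005], [0.006, 0.045, 0, 0, 0, 0.01], [0.006, 0.04, -0.02, 0, 0, 0.01], [0.006, 0.03, -0.04, 0, 0, 0.008], [0, 0.016, -0.04, 0, 0, 0], [0, 0, 0, 0, 0, 0]]

```text
time_s: 20.1
ee_pos: [0.4378, -0.0178, 0.0804]
eef_rot: [1.327, 1.133, -1.335]
wrist_force: [-0.2, 0.5, -1.7]
opening: 0.0172
```

Request:
servo_tool:
  commands:
    - [[0, 0, -0.02, 0, 0, 0], [0, 0, -0.015, 0, 0, 0], [0, 0, -0.008, 0, 0, 0], [0, 0, 0, 0, 0, 0], [0, 0, 0, 0, 0, 0]]

```text
time_s: 20.72
ee_pos: [0.441, -0.0198, 0.041]
eef_rot: [1.332, 1.124, -1.331]
wrist_force: [-0.1, -0.3, -2.4]
opening: 0.0167
```

```bash
python3 - <<'E'
from h import *
target([.44,-.0191,.030],-.1685)
for c in('scene','side'):
    im=snapshot(c)
    cv2.imwrite(f'pics/{c}16.png',im[:,:,::-1]);cal=get_calibration(c)
    p,s=dish(im,cal,.095,c);print(c,p,s)
target([.44,-.0191,.030],-.1685)
E
```

```text
t 20.73 pos [ 0.441  -0.0198  0.041 ] shift [-0.001   0.0007 -0.011 ] turn [ 0.0002  0.001  -0.0005] open 0.0167 F [-0.1 -0.3 -2.4] q [-0.22  0.02  2.14 -0.    0.98  1.51]
scene [-0.02963544 -0.15260686  0.20620545] 0.06907001368182526
side [ 0.60981017 -0.2640179   0.04142538] 0.00882895723228816
t 20.82 pos [ 0.441  -0.0197  0.041 ] shift [-0.001   0.0006 -0.011 ] turn [ 0.0003  0.0012 -0.0007] open 0.0173 F [ 0.4 -0.7 -1.8] q [-0.22  0.02  2.14 -0.    0.98  1.52]
```

View pics/scene16.png

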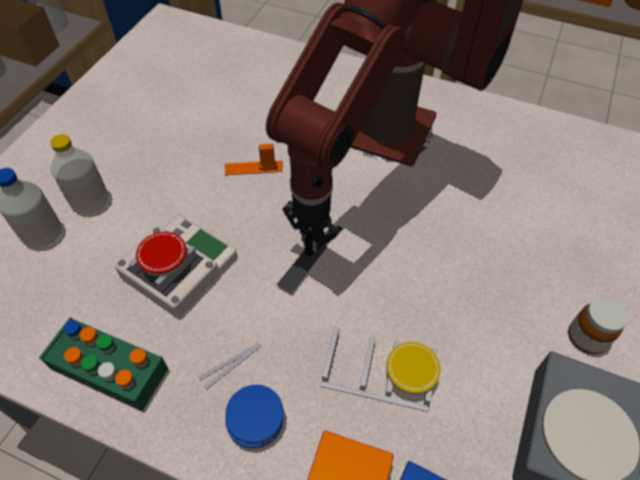

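View pics/side16.png

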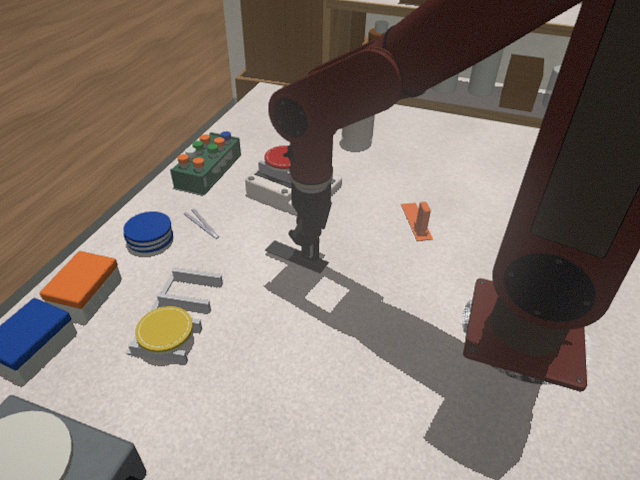

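Dish sits on the balance. Lower the last 11 mm gently until there is contact.

Request:
servo_tool:
  commands:
    - [[0, 0, -0.005, 0, 0, 0], [0, 0, -0.003, 0, 0, 0], [0, 0, -0.0025, 0, 0, 0], [0, 0, 0, 0, 0, 0], [0, 0, 0, 0, 0, 0]]

```text
time_s: 21.45
ee_pos: [0.4404, -0.0195, 0.03]
eef_rot: [1.331, 1.125, -1.332]
wrist_force: [-3.9, -0.1, 4.8]
opening: 0.0172
```

Request:
servo_tool:
  commands:
    - [[0, 0, 0, 0, 0, 0], [0, 0, 0, 0, 0, 0], [0, 0, 0, 0, 0, 0], [0, 0, 0, 0, 0, 0]]
  claw: 0.06

```text
time_s: 21.95
ee_pos: [0.4405, -0.0195, 0.0298]
eef_rot: [1.332, 1.125, -1.332]
wrist_force: [-0.0, 0.4, -0.2]
opening: 0.0599
```

Request:
servo_tool:
  commands:
    - [[0, 0, 0.02, 0, 0, 0], [0, 0, 0.04, 0, 0, 0], [0, 0, 0.05, 0, 0, 0], [0, 0, 0.05, 0, 0, 0], [-0.01, -0.01, 0.04, 0, 0, 0], [-0.01, -0.04, 0.03, 0, 0, 0], [-0.01, -0.05, 0.03, 0, 0, 0], [0, 0, 0, 0, 0, 0]]

```text
time_s: 22.95
ee_pos: [0.4111, -0.1227, 0.2926]
eef_rot: [1.335, 1.117, -1.333]
wrist_force: [0.8, -0.3, -0.5]
opening: 0.0598
```

```bash
python3 - <<'E'
from h import *
target([.48,-.15,.38],-.1685)
im=snapshot('wrist');cv2.imwrite('pics/w17.png',im[:,:,::-1])
for c in('scene','side'):
    snapshot(c);print(c,pinpoint('red_dish_center',c),pinpoint('yellow_dish_center',c))
E
```

```text
t 22.95 pos [ 0.4111 -0.1227  0.2926] shift [ 0.0689 -0.0273  0.0874] turn [0.0032 0.0046 0.004 ] open 0.0598 F [ 0.8 -0.3 -0.5] q [-0.47 -0.31  1.92 -0.    1.52  1.27]
scene [{'at': [0.6024, -0.2747, 0.0868], 'confidence': 0.87}] [{'at': [0.6182, 0.2594, 0.0323], 'confidence': 0.91}]
side [{'at': [0.6047, -0.2741, 0.0894], 'confidence': 0.79}] [{'at': [0.6136, 0.2609, 0.0324], 'confidence': 0.97}]
```

View pics/w17.png

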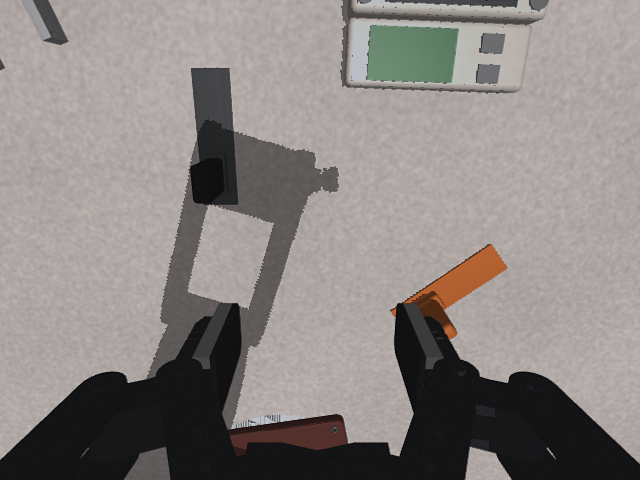

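Request:
servo_tool:
  commands:
    - [[0.025, -0.025, 0.02, 0, 0, 0], [0.035, -0.035, 0.02, 0, 0, 0], [0.035, -0.035, 0.01, 0, 0, 0], [0.02, -0.01, 0, 0, 0, 0], [0, 0, 0, 0, 0, 0], [0, 0, 0, 0, 0, 0], [0, 0, 0, 0, 0, 0]]

```text
time_s: 24.18
ee_pos: [0.5249, -0.2236, 0.3399]
eef_rot: [1.331, 1.126, -1.331]
wrist_force: [-0.2, 0.2, 0.5]
opening: 0.0601
```

```bash
python3 - <<'E'
from h import *
target([.48,-.15,.38],-.1685)
cal=get_calibration('wrist');im=snapshot('wrist');cv2.imwrite('pics/w18.png',im[:,:,::-1])
p,s=dish(im,cal,.095);print(p,s)
d=p[:2]-np.array([.6065,-.2744]);y=-.206;print('off',d@[np.cos(y),np.sin(y)],d@[-np.sin(y),np.cos(y)])
a=snapshot('scene')[:,:,::-1];cv2.imwrite('pics/scene18.png',a)
E
```

```text
t 24.18 pos [ 0.5249 -0.2236  0.3399] shift [-0.0449  0.0736  0.0401] turn [-0.0001 -0.0001 -0.0016] open 0.0601 F [-0.2  0.2  0.5] q [-0.54  0.04  1.52  0.    1.58  1.2 ]
[ 0.6060136  -0.2736095   0.04903347] 0.00029646365680253625
off -0.0006378119872097067 0.0006742940893540066
```

View pics/w18.png

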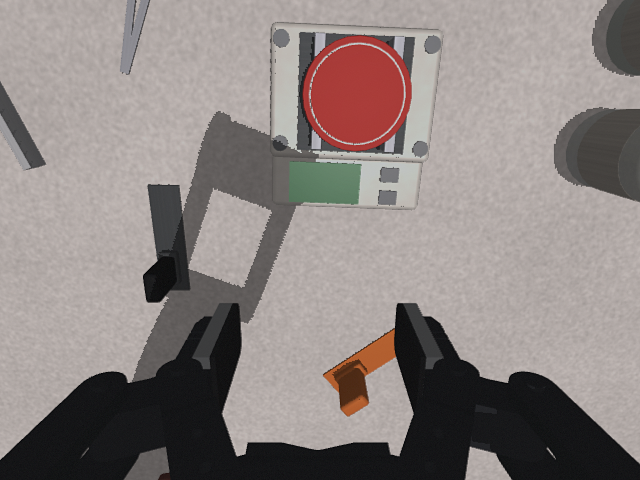

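View pics/scene18.png

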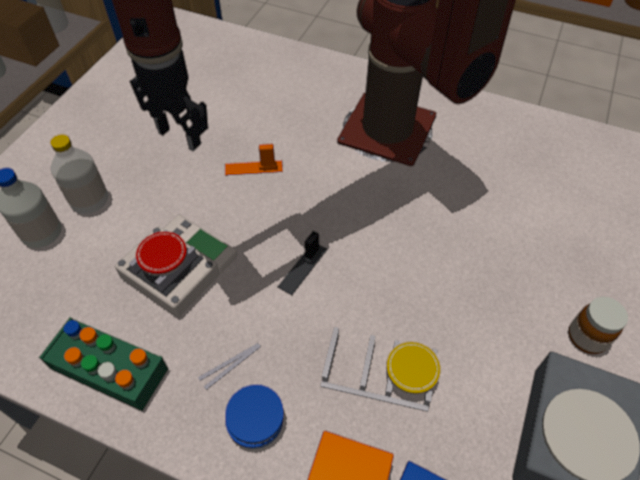

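The red dish sits centred on the bars. The dark lifter stands flat on open bench, and the yellow dish hasn't moved. The arm is clear of everything, so I'm handing in.

```bash
python3 -c "
from plant import *
print(close_job(), observe()['time_s'])"
```

```text
the job is handed in; nothing more can be done
the job is handed in; nothing more can be done
```

The job is done and handed in at about 24 s of the 62 s allowed. I gripped the dark steel lifter by its black handle and slid the blade under the red-lidded dish. I carried the dish level to the balance, set it down on the two bars and drew the blade out straight. The lifter is back flat on the open bench at almost exactly its starting spot, released, with the arm raised clear.

- **Red dish:** the last wrist picture puts it about 0.6–0.7 mm from the bars' centre along each axis. The networks' own estimates from the other two cameras put it 2–4 mm off along x, which is within their stated 4 mm accuracy.
- **Yellow dish:** it is still in its bay. Its position agrees with the first measurement to within about 2 mm.
- **Forces:** the highest wrist force I read at the end of a move was about 6 N, when the lifter touched the bench.
- **Failed check:** my own circle fit on the scene and side pictures, done after the blade came out, gave no usable result. The arm partly hid the dish in the side picture. I relied on the later wrist picture instead.

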